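# Take the setting ring off its barbed hook

## Task

Take the pale setting ring off its barbed hook on the hanger stand: raise it, tilt it and back it out over the upturned red tip without forcing it against the hook, then set it down in the white dish and let go. Leave the tape roll hanging on the other hook.

Things in the scene. Friction and masses are not known exactly. Their poses are not given: they have to be found in the camera images.
- gauge_ring_center (a point): Centre of the pale grey setting ring: outer diameter 44 mm, bore 24 mm, 16 mm thick, about 60 g. It hangs upright, like a wheel, on one (either) of the stand's arms, centre 9 mm below the arm's centre line, about 27 mm out from the post axis; z = bore axis, along the arm. Take it from above across its diameter, one finger on each side of the arm
- stand: Fixed hanger: blue base 80x70x10 mm, post 12 mm thick, 125 mm high; arms of 6 mm bar along its +y and -y, centre line 120 mm high, level to 46 mm from the post axis, then bent up and out, 59 deg above level, to a 9 mm red bead (centre 58 mm out, 140 mm high). To pass the barb the ring moves out and up, tipped 25 to 45 deg, its top leaning to the post. Origin: centre of underside, z up
- dish: Open white round dish, 92 mm diameter, 14 mm high, floor 2 mm thick, loose on the worktop; origin at the centre of its underside. The ring goes into it, lying, leaning or on edge
- tape_roll_center (a point): Centre of the beige tape roll (68 mm diameter, bore 39 mm, 19 mm thick) hanging in the same way on the stand's other arm, centre about 103 mm above the worktop. It stays there
Things that resemble listed ones, but are neither listed nor needed, are in the scene too. What is shaped like the part that bears tape_roll_center but green is not meant.

How it is judged (in metres and radians):
On the way:
1. the ring, tilted by 12 degrees or more from upright, is raised out along its hook over the upturned tip (centre 38 to 90 mm out from the post, over 115 mm high) ((y of gauge_ring_center in the frame of stand between 0.038 and 0.09 m or y of gauge_ring_center in the frame of stand between -0.09 and -0.038 m) and x of gauge_ring_center in the frame of stand between -0.02 and 0.02 m and height (world z) of gauge_ring_center between 0.115 and 0.2 m and (angle between gauge_ring_center's own z axis and vertical below 1.361 rad or angle between gauge_ring_center's own z axis and vertical above 1.78 rad)), for 0.1 s.
At the end, for the whole second after the job is handed in: The setting ring is released and at rest in the white dish (its centre within 35 mm of the dish's centre and less than 32 mm above the worktop), the dish stands level (within 10 degrees) and the tape roll still hangs on its hook (centre over 85 mm above the worktop) (horizontal distance between gauge_ring_center and dish below 0.035 m and height (world z) of gauge_ring_center below 0.032 m and linear speed of gauge_ring below 0.03 m/s and angle between dish's own z axis and vertical below 0.17 rad and height (world z) of tape_roll_center above 0.085 m); the robot touches nothing.
It fails at once if the ring is forced against the hook with more than 30 N (contact force between gauge_ring and stand above 30 N).
It also fails if it takes over 38 s, if anything falls off the work surface, if the arm or the gripper's body presses on something with over 40 N, if the wrist force passes 120 N, or if a joint passes its speed limit or range.

## Robot

A 6-joint arm with a two-finger parallel gripper is mounted at the origin on a cart in front of the work surface, level with it; the furniture and walls round the work are solid. World frame = base frame: x ahead of the robot, y to its left, z up, the work surface at z = 0. Lengths are in m, angles in degrees, forces in N, time in s.
With the tool pointing down it reaches from about 0.375 to 0.9 m from the base axis. Payload 3.1 kg.
Tool frame: the origin (TCP) lies on the centre line of the jaws, within the pads' length; the fingertips stand finger_overhang ahead of it and the grasp point (between the pads) lies 5 mm behind it (finger_overhang is the distance from the TCP to the fingertips, in m); z points along the fingers, y is the line along which they close (so a half turn about z gives the same grasp; the last joint's range is limited). The gripper opens to 87 mm and grips with 3 to 60 N. Pads are 19 mm wide; open, the fingers measure 117 mm over their backs; the gripper's body (75 mm by 190 mm) begins 51 mm behind the grasp point.
Start: joints at [59.96, 30.224, 82.088, -0, 67.689, -10.227], TCP at [0.212, 0.588, 0.237] pointing down, gripper open.
Joint ranges: [-176.69, 176.69], [-43.24, 126.21], [12.49, 139.97], [-82, 262], [0, 151.66], [-163.58, 163.58]. Speed limits (degrees/s): [159.86, 159.86, 180, 180, 180, 180].

## Interface

Orientations are given as a 3x3 rotation matrix whose columns are the frame's x, y, z axes.
In Python, from rig import read_state, capture, calibration, hand_in, finger_overhang gives the robot as it stands.
- The arm moves only by the tool send_rows, never from a script. Its argument "plan" is a list of rows, each a list of 5 numbers: the closure in counts, from 0 (fully open) to 255 (shut), then the shift along the tool's x, y, z in m, then the turn about the tool's z in rad. A call has 1 to 20 rows; each row shifts and turns the commanded pose from where the row before left it, along the tool's axes as they then stand; what a row does not reach is not made up. A row lasts 1/12 s, in which the tool goes at most 41.7 mm and 7.16 degrees, less where a joint would pass 70% of its speed; a pose out of reach is approached as far as the arm can. A call is refused whole if a number of a shift passes 0.0417 or a number of a turn 0.125, either way. A call with a gripper value outside its range is refused whole. The fingers move at their own pace and stop on an object; the grip force is fixed at half the most. Time passes only in rows, so rows that do not move let the fingers close. It gives the time, the measured TCP pose, the force, the opening and the grip force at its end, in the units of the state.
- read_state(): the state, without advancing time (a new reading comes with each control period).
- capture(name): name is "scene" or "top" or "wrist"; returns (picture, depth): 480x640x3 uint8, blue, green, red; 480x640 float32, m along the optical axis (not along the pixel's ray), 0 where there is no reading.
- calibration(name): a dict with "fx", "fy", "cx", "cy" (pixels), "dist_coeffs" ([k1, k2, p1, p2, k3] as OpenCV has them; the pictures are not rectified), "xyz" and "rotation" of the camera in the world. Camera axes: x right, y down, z forward; pixel columns grow to the right and rows downward; lengths in m; the calibration is good to about 2 mm. A picture is of the moment at which its call begins: read the wrist's pose just before it. calibration takes no time and is no camera call; for the wrist camera it gives the pose at the moment of the call.
- hand_in(): hands the job in; it is judged then, once.
The state is a dict: "time_s": time; "joint_positions": joint angles; "qvel": joint speeds; "tau": joint torques, N m; "position": TCP position; "tcp_rot": TCP orientation; "force": force on the tool from outside, world axes, zero at the start; "moment": the same for the moment, N m; "opening": opening from 0.0 (shut) to 1.0 (fully open); "grasp_force": force on a finger pad.
Only numpy, scipy, OpenCV 4.12 (cv2) and the standard library are available. Lean on these libraries where they do the work, as an engineer would, in place of code of your own. Each camera call takes 0.05 s, during which the arm holds its last target. There are 200 camera calls.

## Working session

There is one attempt and no reset: what is moved stays moved. The work goes in short steps, Python scripts to look and compute and a tool call to move; the robot and the scene stay as the last step left them, time stands still between calls to the robot, and variables do not carry over. Pictures are saved under pics/ and viewed, at most 10 in all, crops included, and the job is handed in when it is done.

Besides the shell and the picture viewer there is one more tool, called as a command line: name --pt "numbers of a row" for each row, then --argument value for the rest. send_rows: Moves the arm, as the interface text tells. Its arguments: {"type":"object","properties":{"plan":{"type":"array","items":{"type":"array","items":{"type":"number"}}}},"required":["plan"]}

```bash
mkdir -p pics; ls; python3 - <<'E'
from rig import *
import cv2,numpy as np
print(read_state(), finger_overhang)
for n in("scene","top"):
    p,d=capture(n); cv2.imwrite(f"pics/{n}0.png",p); np.savez(f"pics/{n}0.npz",p=p,d=d); print(n,calibration(n))
E
```

```text
pics
{'time_s': 0.0, 'joint_positions': array([ 5.99612102e+01,  3.02791739e+01,  8.21561882e+01,  1.49144646e-03,
        6.76879852e+01, -1.02262496e+01]), 'qvel': array([ 0.10835169, -0.00451151,  0.14335453,  0.07230799, -0.05060717,
       -0.0088993 ]), 'tau': array([-4.25213211e-04, -4.40044641e+01, -1.76589811e+01,  6.34526485e-02,
        5.83266187e-02, -1.68127090e-04]), 'position': array([0.21144158, 0.58740969, 0.23557046]), 'tcp_rot': array([[-9.40803026e-01,  3.38952002e-01, -1.09851686e-03],
       [ 3.38953539e-01,  9.40801291e-01, -1.85160858e-03],
       [ 4.05879641e-04, -2.11434514e-03, -9.99997682e-01]]), 'force': array([-0.21582633,  0.61436577, -0.57763218]), 'moment': array([ 0.02869492,  0.05254239, -0.01214371]), 'grasp_force': 0.0, 'opening': 1.0001250066145893} 0.014
scene {'fx': 510.2216853155438, 'fy': 510.2216853155438, 'cx': 315.3801350978106, 'cy': 237.53357944180783, 'dist_coeffs': array([-0.03956199,  0.        ,  0.        ,  0.        ,  0.        ]), 'xyz': array([ 0.15859813, -0.52394612,  0.74870758]), 'rotation': array([[ 0.82662177, -0.43260988,  0.35992379],
       [-0.56262535, -0.62142086,  0.54524199],
       [-0.01221292, -0.65321115, -0.7570773 ]])}
top {'fx': 590.0548207641687, 'fy': 590.0548207641687, 'cx': 335.4846445829077, 'cy': 231.51542202607536, 'dist_coeffs': array([-0.00842097,  0.        ,  0.        ,  0.        ,  0.        ]), 'xyz': array([ 0.41278793, -0.06005655,  0.94850987]), 'rotation': array([[ 1.90210990e-02, -9.96999704e-01,  7.50319122e-02],
       [-9.99819081e-01, -1.89718334e-02,  1.36935610e-03],
       [ 5.82453045e-05, -7.50443841e-02, -9.97180193e-01]])}
```

View pics/scene0.png

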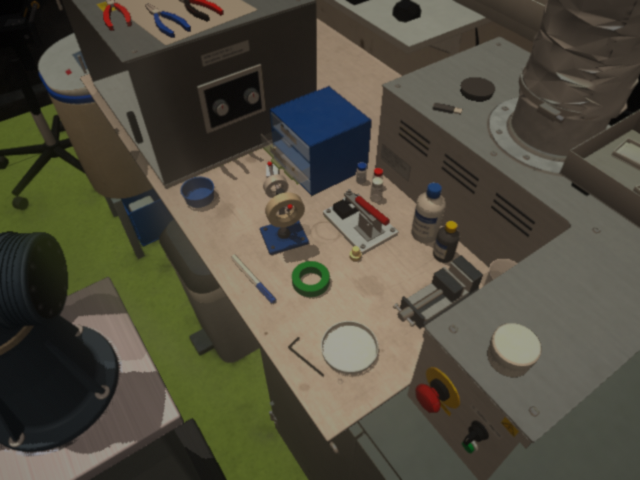

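View pics/top0.png

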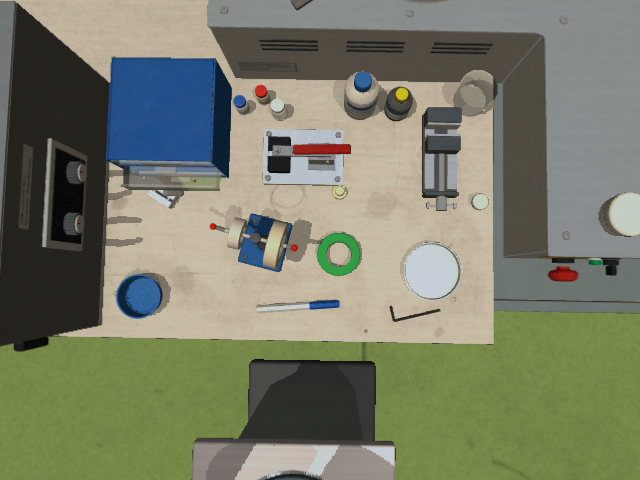

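The scene shows the stand at about (287,220). In the top view its red beads are at (213,226) and (295,248), the ring hangs on the left (+y) arm at (237,233), and the tape is on the right arm at (273,244). The dish is at (432,270). A blue cabinet stands close to the ring arm.

```bash
cat > h.py <<'E'
import numpy as np,cv2
from rig import *
def ray(n,uv,c=None):
    c=c or calibration(n); K=np.array([[c['fx'],0,c['cx']],[0,c['fy'],c['cy']],[0,0,1]])
    q=cv2.undistortPoints(np.float64(uv).reshape(-1,1,2),K,c['dist_coeffs']).reshape(-1,2)
    d=np.c_[q,np.ones(len(q))]@c['rotation'].T
    return c['xyz'],d
def plane(n,uv,z,c=None):
    o,d=ray(n,uv,c); return o+d*((z-o[2])/d[:,2])[:,None]
def cloud(n,dep,c=None):
    v,u=np.mgrid[0:480,0:640]; o,d=ray(n,np.c_[u.ravel(),v.ravel()],c)
    P=o+d*dep.ravel()[:,None]; P[dep.ravel()==0]=np.nan; return P.reshape(480,640,3)
def red(p,box):
    x0,y0,x1,y1=box; h=cv2.cvtColor(p,cv2.COLOR_BGR2HSV)
    m=(((h[...,0]<8)|(h[...,0]>172))&(h[...,1]>150)&(h[...,2]>70)).astype('u1'); k=np.zeros_like(m);k[y0:y1,x0:x1]=1
    n,l,s,c=cv2.connectedComponentsWithStats(m*k); return [(tuple(c[i].round(1)),int(s[i,4])) for i in range(1,n) if s[i,4]>4]
E
python3 - <<'E'
from h import *
T=np.load('pics/top0.npz');S=np.load('pics/scene0.npz')
r=red(T['p'],(190,200,320,270));print('top',r)
print(plane('top',[a for a,_ in r],.140).round(4))
r=red(S['p'],(240,150,310,225));print('scene',r)
if r: print(plane('scene',[a for a,_ in r],.140).round(4))
P=cloud('top',T['d'])
# dish: pale pixels
h=cv2.cvtColor(T['p'],cv2.COLOR_BGR2HSV); m=((h[...,1]<40)&(h[...,2]>150)).astype('u1'); k=np.zeros_like(m);k[230:310,390:470]=1
c=max(cv2.findContours(m*k,0,1)[0],key=cv2.contourArea);e=cv2.minEnclosingCircle(c);print('dish',e,plane('top',[e[0]],.010))
for nm,(u,v) in dict(cabA=(222,175),cabB=(225,160),cabC=(150,100),ringtop=(237,226),ring2=(236,238),tape=(273,240),mach=(90,180),drawer=(170,184),postt=(258,238)).items(): print(nm,P[v,u].round(3))
E
```

```text
top [((np.float64(212.5), np.float64(225.9)), 29), ((np.float64(293.8), np.float64(247.6)), 30)]
[[ 0.4781  0.1103  0.14  ]
 [ 0.4504 -0.0022  0.14  ]]
scene [((np.float64(269.4), np.float64(163.4)), 13), ((np.float64(289.6), np.float64(206.0)), 21)]
[[ 0.4793  0.1082  0.14  ]
 [ 0.4518 -0.0036  0.14  ]]
dish ((430.63482666015625, 271.8146057128906), 30.744596481323242) [[ 0.42214209 -0.21099355  0.01      ]]
cabA [0.568 0.122 0.029]
cabB [0.591 0.117 0.034]
cabC [0.655 0.207 0.133]
ringtop [0.48  0.079 0.127]
ring2 [0.463 0.079 0.132]
tape [0.461 0.027 0.133]
mach [0.549 0.312 0.071]
drawer [0.55  0.198 0.045]
postt [0.464 0.049 0.125]
```

```bash
python3 - <<'E'
from h import *
S=np.load('pics/scene0.npz');T=np.load('pics/top0.npz')
P=cloud('scene',S['d']);Q=cloud('top',T['d'])
for u,v in [(75,15),(150,58),(235,30),(165,180),(140,160),(95,95),(315,45),(120,15)]: print('s',u,v,P[v,u].round(3))
for u,v in [(60,20),(60,340),(20,330),(95,300),(100,100),(80,330)]: print('t',u,v,Q[v,u].round(3))
A=np.concatenate([P.reshape(-1,3),Q.reshape(-1,3)]);A=A[(A[:,1]>.12)&(A[:,1]<.75)&(A[:,0]>.1)&(A[:,0]<.8)&(A[:,2]>.1)]
H,_,_=np.histogram2d(A[:,0],A[:,1],bins=[np.arange(.1,.8,.05),np.arange(.12,.76,.05)])
Z=np.full(H.shape,0.)
for x,y,z in A:
    i,j=int((x-.1)/.05),int((y-.12)/.05)
    if i<Z.shape[0] and j<Z.shape[1]: Z[i,j]=max(Z[i,j],z)
for i in range(Z.shape[0]): print(round(.1+.05*i,2),Z[i].round(2))
E
```

```text
s 75 15 [0.347 0.793 0.191]
s 150 58 [0.372 0.309 0.292]
s 235 30 [0.538 0.307 0.293]
s 165 180 [0.334 0.31  0.024]
s 140 160 [0.319 0.433 0.   ]
s 95 95 [ 0.319  0.753 -0.001]
s 315 45 [0.716 0.308 0.207]
s 120 15 [0.381 0.478 0.301]
t 60 20 [0.827 0.405 0.001]
t 60 340 [ 0.205  0.764 -0.841]
t 20 330 [0.342 0.31  0.25 ]
t 95 300 [0.368 0.311 0.031]
t 100 100 [0.679 0.312 0.049]
t 80 330 [ 0.319  0.346 -0.002]
0.1 [0. 0. 0. 0. 0. 0. 0. 0. 0. 0. 0. 0.]
0.15 [0.   0.   0.   0.   0.   0.   0.   0.34 0.36 0.   0.   0.  ]
0.2 [0.   0.   0.   0.   0.   0.   0.   0.34 0.36 0.34 0.32 0.  ]
0.25 [0.   0.   0.   0.   0.   0.   0.   0.   0.   0.32 0.31 0.  ]
0.3 [0.   0.   0.   0.3  0.3  0.3  0.31 0.31 0.3  0.3  0.   0.  ]
0.35 [0.   0.   0.   0.3  0.3  0.31 0.32 0.32 0.31 0.3  0.   0.  ]
0.4 [0.   0.   0.   0.3  0.31 0.32 0.31 0.3  0.3  0.   0.   0.  ]
0.45 [0.   0.   0.   0.3  0.31 0.32 0.31 0.3  0.   0.   0.   0.  ]
0.5 [0.   0.   0.   0.3  0.32 0.32 0.31 0.   0.   0.   0.   0.  ]
0.55 [0.14 0.14 0.14 0.3  0.3  0.3  0.3  0.   0.   0.   0.   0.  ]
0.6 [0.14 0.14 0.14 0.3  0.3  0.3  0.   0.   0.   0.   0.   0.  ]
0.65 [0.14 0.14 0.14 0.3  0.3  0.   0.   0.   0.   0.   0.   0.  ]
0.7 [0.14 0.14 0.13 0.3  0.3  0.   0.   0.   0.   0.   0.   0.  ]
```

send_rows --pt "0 0 0 -0.04 0" --pt "0 0 0 -0.04 0" --pt "0 0 0 -0.04 0" --pt "0 0 0 -0.04 0" --pt "0 0 0 0 0.122" --pt "0 0 0 0 0.122" --pt "0 0 0 0 0.122" --pt "0 0 0 0 0.122" --pt "0 0 0 0 0.122" --pt "0 0 0 0 0.122" --pt "0 0 0 0 0.122" --pt "0 0 0 0 0.122" --pt "0 0 0 0 0.122" --pt "0 0 0 0 0.122" --pt "0 0 0 0 0.122" --pt "0 0 0 0 0.122" --pt "0 0 0 0 0" --pt "0 0 0 0 0"

```text
time_s: 1.6
position: [0.2117, 0.5878, 0.396]
tcp_rot: [[0.234, 0.972, -0.001], [0.972, -0.234, -0.001], [-0.001, -0.0, -1.0]]
force: [-0.9, -0.3, 0.0]
opening: 0.999
grasp_force: 0.0
```

```bash
cat > st.py <<'E'
from rig import *;import numpy as np
s=read_state();R=s['tcp_rot'];p=s['position'];t=np.array([.4714,.0794,.111])
print(s['time_s'],p.round(4),'yaw_y',np.degrees(np.arctan2(R[1,1],R[0,1])).round(2),'z',R[:,2].round(3),'toring(tool)',(R.T@(t-p)).round(4),'F',s['force'].round(2),'M',s['moment'].round(2),'op',round(s['opening']*87,1),'g',s['grasp_force'],'q',s['joint_positions'].round(1))
E
python3 st.py
```

```text
1.6 [0.2117 0.5878 0.396 ] yaw_y -13.51 z [-0.001 -0.001 -1.   ] toring(tool) [-0.4333  0.3714  0.2854] F [-0.88 -0.29  0.05] M [-0.07  0.09  0.01] op 86.9 g 0.0 q [60.  22.8 69.3 -0.  87.9 73.5]
```

send_rows --pt "0 -0.0289 0.0248 0 0" --pt "0 -0.0289 0.0248 0 0" --pt "0 -0.0289 0.0248 0 0" --pt "0 -0.0289 0.0248 0 0" --pt "0 -0.0289 0.0248 0 0" --pt "0 -0.0289 0.0248 0 0" --pt "0 -0.0289 0.0248 0 0" --pt "0 -0.0289 0.0248 0 0" --pt "0 -0.0289 0.0248 0 0" --pt "0 -0.0289 0.0248 0 0" --pt "0 -0.0289 0.0248 0 0" --pt "0 -0.0289 0.0248 0 0" --pt "0 -0.0289 0.0248 0 0" --pt "0 -0.0289 0.0248 0 0" --pt "0 -0.0289 0.0248 0 0" --pt "0 0 0 0.04 0" --pt "0 0 0 0.04 0" --pt "0 0 0 0.04 0" --pt "0 0 0 0.02 0" --pt "0 0 0 0 0"

```text
time_s: 3.27
position: [0.467, 0.0787, 0.2521]
tcp_rot: [[0.235, 0.972, -0.011], [0.972, -0.235, 0.001], [-0.002, -0.011, -1.0]]
force: [-0.1, -0.5, 0.1]
opening: 1.0
grasp_force: 0.0
```

```bash
python3 - <<'E'
from h import *
import st
c=calibration('wrist');p,d=capture('wrist');cv2.imwrite('pics/w1.png',p);np.savez('pics/w1.npz',p=p,d=d,**{'c_'+k:v for k,v in c.items()})
print(c)
r=red(p,(0,0,640,480));print(r)
for z in(.14,):print(plane('wrist',[a for a,_ in r],z,c).round(4))
E
```

```text
3.2667 [0.467  0.0787 0.2521] yaw_y -13.58 z [-0.011  0.001 -1.   ] toring(tool) [0.002  0.0057 0.141 ] F [-0.14 -0.55  0.15] M [-0.12  0.14  0.02] op 87.0 g 0.0 q [ -4.   17.6 101.7  -0.   61.4   9.6]
{'fx': 376.2861743295128, 'fy': 376.2861743295128, 'cx': 315.7535319623389, 'cy': 242.45690322143125, 'dist_coeffs': array([0.01566807, 0.        , 0.        , 0.        , 0.        ]), 'xyz': array([0.48903058, 0.16100294, 0.40025677]), 'rotation': array([[ 0.97188146, -0.22108616, -0.08103911],
       [-0.23522747, -0.92720537, -0.29147597],
       [-0.01069859,  0.30234272, -0.95313925]])}
[((np.float64(569.0), np.float64(172.0)), 368), ((np.float64(324.4), np.float64(198.8)), 121), ((np.float64(487.2), np.float64(270.3)), 40), ((np.float64(489.6), np.float64(317.2)), 622), ((np.float64(479.3), np.float64(287.3)), 6), ((np.float64(322.8), np.float64(339.8)), 19)]
[[ 0.645   0.0903  0.14  ]
 [ 0.4803  0.1112  0.14  ]
 [ 0.5847  0.0312  0.14  ]
 [ 0.5825 -0.008   0.14  ]
 [ 0.5776  0.0188  0.14  ]
 [ 0.4533  0.0018  0.14  ]]
```

View pics/w1.png

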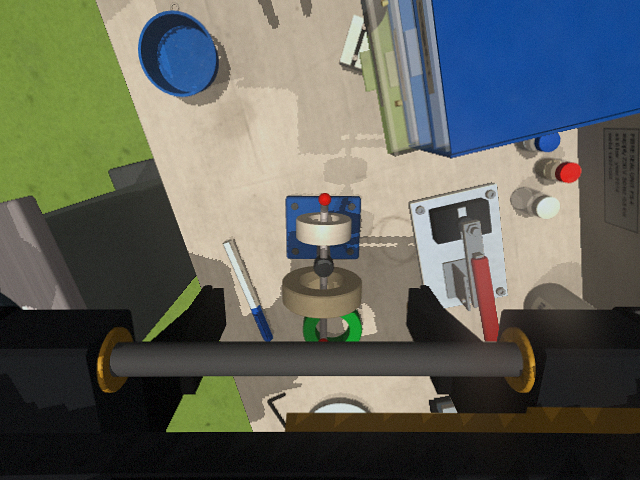

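The wrist view shows the stand in line with the tool axis. The near bead is at (324,199), the ring at (324,228), the post at (323,267) and the tape behind it. The lateral offset to the ring is about 6 mm, so I'm descending.

send_rows --pt "0 0.002 0.0057 0 0" --pt "0 0 0 0 0" --pt "0 0 0 0.03 0" --pt "0 0 0 0.03 0" --pt "0 0 0 0.03 0" --pt "0 0 0 0.02 0" --pt "0 0 0 0.01 0" --pt "0 0 0 0 0" --pt "0 0 0 0 0"

```text
time_s: 4.07
position: [0.4782, 0.0794, 0.1376]
tcp_rot: [[0.236, 0.972, 0.003], [0.972, -0.236, -0.0], [0.0, 0.003, -1.0]]
force: [0.3, -0.9, 0.9]
opening: 1.001
grasp_force: 0.0
```

```bash
python3 st.py
```

```text
4.0667 [0.4782 0.0794 0.1376] yaw_y -13.65 z [ 0.003 -0.    -1.   ] toring(tool) [-0.0016 -0.0067  0.0266] F [ 0.33 -0.91  0.94] M [-0.1   0.11  0.02] op 87.1 g 0.0 q [ -3.8  28.6 107.5  -0.   43.8   9.8]
```

send_rows --pt "0 -0.001 -0.006 0 0" --pt "0 0 0 0.015 0" --pt "0 0 0 0.015 0" --pt "0 0 0 0.001 0" --pt "60 0 0 0 0" --pt "90 0 0 0 0" --pt "100 0 0 0 0" --pt "100 0 0 0 0"

```text
time_s: 4.73
position: [0.4712, 0.0798, 0.1065]
tcp_rot: [[0.237, 0.972, 0.002], [0.972, -0.237, -0.0], [0.0, 0.002, -1.0]]
force: [0.2, -0.0, -0.0]
opening: 0.784
grasp_force: 0.0
```

```bash
python3 - <<'E'
from h import *
import st
c=calibration('wrist');p,d=capture('wrist');cv2.imwrite('pics/w2.png',p[150:470,160:480])
E
```

```text
4.7333 [0.4712 0.0798 0.1065] yaw_y -13.69 z [ 0.002 -0.    -1.   ] toring(tool) [-0.0003  0.0003 -0.0045] F [ 0.25 -0.04 -0.02] M [-0.11  0.04  0.  ] op 68.2 g 0.0 q [ -3.8  31.6 109.7  -0.   38.6   9.9]
```

View pics/w2.png

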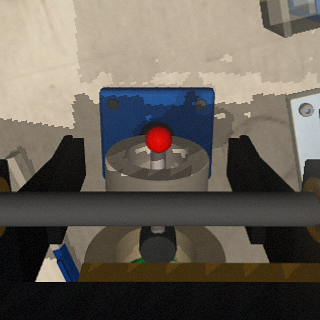

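send_rows --pt "110 0 0 0 0" --pt "118 0 0 0 0" --pt "118 0 0 0 0" --pt "122 0 0 0 0" --pt "122 0 0 0 0" --pt "122 0 0 0 0" --pt "122 0 0 0 0"

```text
time_s: 5.37
position: [0.4705, 0.0798, 0.1055]
tcp_rot: [[0.237, 0.972, -0.0], [0.972, -0.237, 0.0], [-0.0, -0.0, -1.0]]
force: [0.8, 0.0, 0.2]
opening: 0.524
grasp_force: 0.0
```

```bash
python3 st.py
```

```text
5.3667 [0.4705 0.0798 0.1055] yaw_y -13.69 z [-0.  0. -1.] toring(tool) [-0.0002  0.0009 -0.0055] F [0.77 0.04 0.16] M [-0.14  0.01 -0.04] op 45.6 g 0.020847407513997496 q [ -3.8  31.7 109.7   0.   38.6   9.9]
```

send_rows --pt "125 0 0 0 0" --pt "125 0 0 0 0" --pt "125 0 0 0 0"

```text
time_s: 5.62
position: [0.4706, 0.0798, 0.1055]
tcp_rot: [[0.237, 0.972, 0.0], [0.972, -0.237, 0.0], [0.0, 0.0, -1.0]]
force: [-0.1, 0.8, -0.0]
opening: 0.508
grasp_force: 0.0
```

send_rows --pt "127 0 0 0 0" --pt "127 0 0 0 0" --pt "127 0 0 0 0"

```text
time_s: 5.87
position: [0.4706, 0.0798, 0.1056]
tcp_rot: [[0.237, 0.972, 0.0], [0.972, -0.237, -0.0], [-0.0, 0.0, -1.0]]
force: [-0.3, -0.4, 0.3]
opening: 0.498
grasp_force: 1.2
```

send_rows --pt "129 0 0 0 0" --pt "129 0 0 0 0" --pt "129 0 0 0 0"

```text
time_s: 6.12
position: [0.4705, 0.0798, 0.1055]
tcp_rot: [[0.237, 0.972, -0.0], [0.972, -0.237, 0.0], [-0.0, -0.0, -1.0]]
force: [0.1, 0.3, 0.3]
opening: 0.497
grasp_force: 10.6
```

send_rows --pt "131 0 0 0 0" --pt "131 0 0 0 0" --pt "131 0 0 0 0"

```text
time_s: 6.37
position: [0.4705, 0.0798, 0.1055]
tcp_rot: [[0.237, 0.972, -0.0], [0.972, -0.237, 0.0], [-0.0, -0.0, -1.0]]
force: [0.7, -0.3, 0.8]
opening: 0.489
grasp_force: 24.4
```

send_rows --pt "129 0 0 -0.003 0" --pt "128 0 0 -0.003 0" --pt "128 0 0 -0.003 0" --pt "128 0 0 0 0" --pt "128 0 0 0 0"

```text
time_s: 6.78
position: [0.4708, 0.0798, 0.1149]
tcp_rot: [[0.237, 0.972, 0.001], [0.972, -0.237, -0.0], [0.0, 0.001, -1.0]]
force: [0.6, 0.6, -0.2]
opening: 0.502
grasp_force: 5.5
```

send_rows --pt "128 0.003 0 0 0" --pt "128 0.003 0 0 0" --pt "128 0.003 0 0 0" --pt "128 0.002 0 0 0" --pt "128 0 0 0 0" --pt "128 0 0 0 0"

```text
time_s: 7.28
position: [0.4731, 0.0907, 0.1145]
tcp_rot: [[0.236, 0.972, -0.0], [0.972, -0.236, -0.0], [-0.0, -0.0, -1.0]]
force: [0.1, -0.3, -0.8]
opening: 0.5
grasp_force: 5.4
```

```bash
python3 - <<'E'
from h import *
import st
p,d=capture('scene');cv2.imwrite('pics/s2.png',cv2.resize(p[140:260,220:340],(600,600),interpolation=2))
E
```

```text
7.2833 [0.4731 0.0907 0.1145] yaw_y -13.66 z [-0. -0. -1.] toring(tool) [-0.0114  0.001   0.0035] F [ 0.05 -0.29 -0.81] M [-0.08  0.05 -0.  ] op 43.5 g 5.422251865947061 q [ -2.5  31.  108.7  -0.   40.3  11.2]
```

View pics/s2.png

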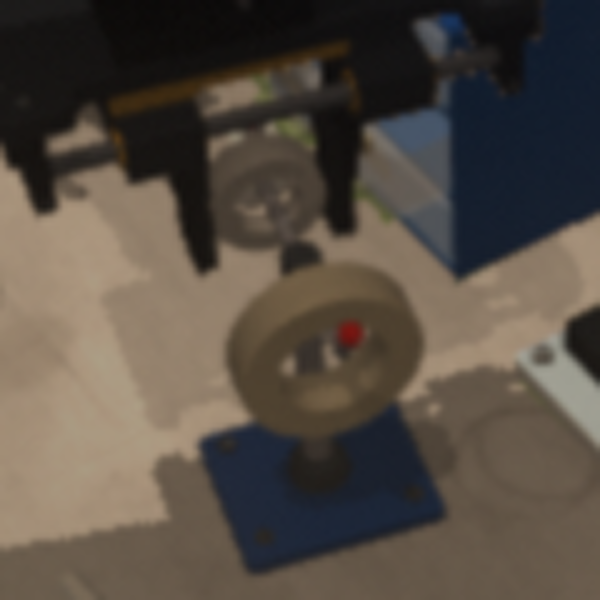

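The ring is held at (265,190) in the crop, between the fingers and clear of the post. I'm pushing it outward gently against the barb so it pivots in the light grip.

send_rows --pt "128 0.001 0 0 0" --pt "128 0.001 0 0 0" --pt "128 0.001 0 0 0" --pt "128 0.001 0 0 0" --pt "128 0 0 0 0"

```text
time_s: 7.75
position: [0.474, 0.0944, 0.1145]
tcp_rot: [[0.237, 0.972, -0.0], [0.972, -0.237, -0.0], [-0.0, -0.0, -1.0]]
force: [-0.7, -1.2, -0.1]
opening: 0.499
grasp_force: 4.9
```

send_rows --pt "128 0.001 0 0 0" --pt "128 0.001 0 0 0" --pt "128 0 0 0 0"

```text
time_s: 8.0
position: [0.4745, 0.0964, 0.1146]
tcp_rot: [[0.237, 0.972, -0.0], [0.972, -0.237, 0.0], [-0.0, -0.0, -1.0]]
force: [-0.9, -0.5, -0.7]
opening: 0.497
grasp_force: 4.5
```

send_rows --pt "128 0.001 0 0 0" --pt "128 0.001 0 0 0" --pt "128 0 0 0 0"

```text
time_s: 8.25
position: [0.4751, 0.0984, 0.1146]
tcp_rot: [[0.237, 0.972, 0.0], [0.972, -0.237, 0.0], [0.0, 0.0, -1.0]]
force: [-0.7, -0.7, -0.7]
opening: 0.501
grasp_force: 4.3
```

send_rows --pt "128 0.001 0 0 0" --pt "128 0.001 0 0 0" --pt "128 0.001 0 0 0" --pt "128 0 0 0 0"

```text
time_s: 8.58
position: [0.4758, 0.1014, 0.1146]
tcp_rot: [[0.237, 0.972, 0.0], [0.972, -0.237, 0.0], [0.0, 0.0, -1.0]]
force: [-0.2, -1.1, -0.2]
opening: 0.497
grasp_force: 4.0
```

send_rows --pt "128 0.001 0 0 0" --pt "128 0.001 0 0 0" --pt "128 0 0 0 0"

```text
time_s: 8.83
position: [0.4762, 0.1033, 0.1146]
tcp_rot: [[0.237, 0.972, -0.0], [0.972, -0.237, 0.0], [0.0, -0.0, -1.0]]
force: [-0.9, -0.9, 0.2]
opening: 0.502
grasp_force: 3.8
```

```bash
python3 - <<'E'
from h import *
import st
p,d=capture('wrist');c=calibration('wrist')
q,_=capture('scene')
cv2.imwrite('pics/s3.png',np.hstack([cv2.resize(p[200:400,220:420],(400,400)),cv2.resize(q[150:230,240:320],(400,400),interpolation=2)]))
P=cloud('wrist',d,c);o=np.array([.4655,.054,0]);u=np.array([.238,.971,0]);s=np.array([.971,-.238,0])
X=(P-o)@u;Y=(P-o)@s;Z=P[...,2];m=(abs(Y)<.021)&(X>.02)&(X<.08)&(Z>.1)&(Z<.17)
for a in np.arange(.026,.07,.003):
    k=m&(abs(X-a)<.0015)&(abs(abs(Y)-.008)<.004)
    if k.sum(): print(round(a,3),k.sum(),np.percentile(Z[k],[10,50,90]).round(4))
E
```

```text
8.8333 [0.4762 0.1033 0.1146] yaw_y -13.69 z [-0.  0. -1.] toring(tool) [-0.0244  0.001   0.0036] F [-0.88 -0.94  0.18] M [-0.24  0.17 -0.  ] op 43.7 g 3.8317780882243824 q [ -0.9  31.2 108.    0.   40.8  12.8]
0.035 25 [0.1315 0.1323 0.1333]
0.038 44 [0.1329 0.1343 0.1353]
0.041 4 [0.136  0.1362 0.1363]
0.05 8 [0.1106 0.1125 0.1138]
0.053 124 [0.1073 0.1132 0.1326]
0.056 203 [0.1068 0.1116 0.1315]
0.059 168 [0.1087 0.1121 0.1199]
0.062 176 [0.1107 0.1141 0.1212]
0.065 223 [0.1134 0.1161 0.1186]
0.068 358 [0.112  0.1139 0.1156]
```

View pics/s3.png

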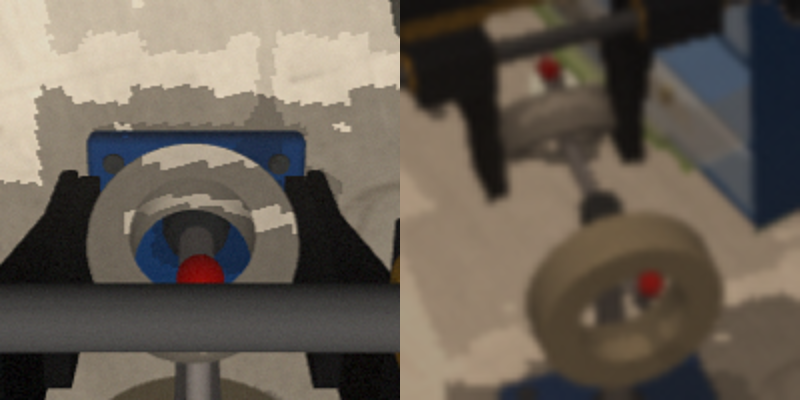

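The ring now leans strongly, with its top toward the post (about 35°), and the red tip is visible through the bore. I'll back off slightly, then climb along the barb.

send_rows --pt "129 -0.001 0 0 0" --pt "129 -0.001 0 0 0" --pt "129 0.0015 0 -0.0025 0" --pt "129 0.0015 0 -0.0025 0" --pt "129 0.0015 0 -0.0025 0" --pt "129 0.0015 0 -0.0025 0" --pt "129 0 0 0 0"

```text
time_s: 9.52
position: [0.4778, 0.1074, 0.1252]
tcp_rot: [[0.236, 0.972, 0.002], [0.972, -0.236, 0.0], [0.001, 0.002, -1.0]]
force: [-0.1, -0.6, 0.0]
opening: 0.493
grasp_force: 9.5
```

send_rows --pt "129 0.0015 0 -0.0025 0" --pt "129 0.0015 0 -0.0025 0" --pt "129 0.0015 0 -0.0025 0" --pt "129 0.0015 0 -0.0025 0" --pt "129 0 0 0 0"

```text
time_s: 9.93
position: [0.4791, 0.1131, 0.1351]
tcp_rot: [[0.236, 0.972, 0.001], [0.972, -0.236, 0.0], [0.0, 0.001, -1.0]]
force: [0.5, -0.6, -0.5]
opening: 0.497
grasp_force: 9.5
```

send_rows --pt "129 0.0015 0 -0.0025 0" --pt "129 0.0015 0 -0.0025 0" --pt "129 0.0015 0 -0.0025 0" --pt "129 0.0015 0 -0.0025 0" --pt "129 0 0 0 0"

```text
time_s: 10.35
position: [0.4805, 0.1189, 0.1451]
tcp_rot: [[0.236, 0.972, 0.001], [0.972, -0.236, 0.0], [0.0, 0.001, -1.0]]
force: [0.0, 0.3, -0.6]
opening: 0.498
grasp_force: 9.5
```

```bash
python3 - <<'E'
from h import *
import st
p,d=capture('wrist')
q,_=capture('scene')
cv2.imwrite('pics/s4.png',np.hstack([cv2.resize(p[200:400,220:420],(400,400)),cv2.resize(q[130:210,240:320],(400,400),interpolation=2)]))
E
```

```text
10.35 [0.4805 0.1189 0.1451] yaw_y -13.67 z [ 0.001  0.    -1.   ] toring(tool) [-0.0406  0.0005  0.0341] F [ 0.01  0.32 -0.58] M [-0.09  0.04 -0.01] op 43.3 g 9.471952594458344 q [  0.9  28.5 105.7   0.   45.8  14.6]
```

View pics/s4.png

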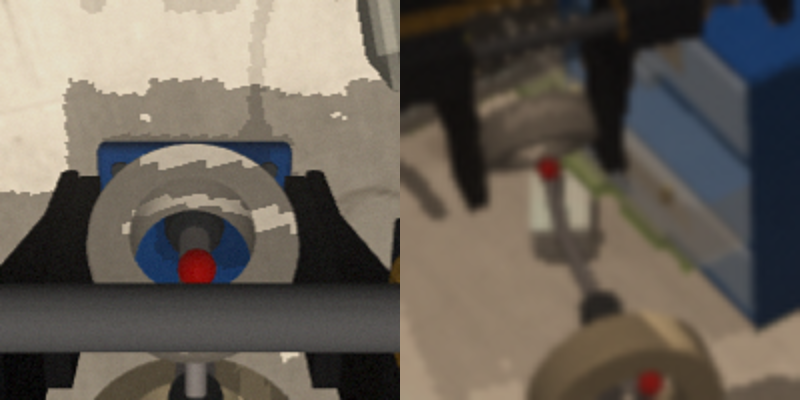

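send_rows --pt "130 0.002 0 -0.0035 0" --pt "130 0.002 0 -0.0035 0" --pt "130 0.002 0 -0.0035 0" --pt "131 0.002 0 -0.0035 0" --pt "131 0 0 -0.01 0" --pt "131 0 0 -0.02 0" --pt "131 0 0 -0.03 0" --pt "131 0 0 -0.03 0" --pt "131 0 0 0 0"

```text
time_s: 11.2
position: [0.4856, 0.1269, 0.2542]
tcp_rot: [[0.236, 0.972, 0.012], [0.972, -0.236, 0.001], [0.003, 0.012, -1.0]]
force: [0.5, 0.6, 0.4]
opening: 0.495
grasp_force: 23.3
```

```bash
python3 - <<'E'
from h import *
import st
t=np.array([.4221,-.211,.02]);s=read_state();print((s['tcp_rot'].T@(t-s['position'])).round(4))
T=np.load('pics/top0.npz');S=np.load('pics/scene0.npz')
P=cloud('top',T['d']);A=np.concatenate([P.reshape(-1,3),cloud('scene',S['d']).reshape(-1,3)])
A=A[(A[:,0]>.3)&(A[:,0]<.6)&(A[:,1]<-.1)&(A[:,1]>-.45)&(A[:,2]>.02)]
for x in np.arange(.3,.6,.025):
    print(round(x,3),[ (lambda k: round(float(A[k,2].max()),3) if k.any() else 0)((abs(A[:,0]-x-.0125)<.0125)&(abs(A[:,1]-y-.0125)<.0125)) for y in np.arange(-.45,-.1,.025)])
h=cv2.cvtColor(S['p'],cv2.COLOR_BGR2HSV);m=((h[...,1]<60)&(h[...,2]>140)).astype('u1');k=np.zeros_like(m);k[315:382,312:385]=1
c=max(cv2.findContours(m*k,0,1)[0],key=cv2.contourArea);e=cv2.minEnclosingCircle(c);print('dish scene',e,plane('scene',[e[0]],.010))
E
```

```text
11.2 [0.4856 0.1269 0.2542] yaw_y -13.67 z [ 0.012  0.001 -1.   ] toring(tool) [-0.05   -0.0042  0.143 ] F [0.48 0.57 0.44] M [-0.08  0.03 -0.01] op 43.1 g 23.30949964998581 q [ 1.9 19.2 98.7  0.  61.4 15.5]
[-0.3441  0.0155  0.2332]
0.3 [0, 0, 0, 0, 0, 0, 0, 0, 0, 0, 0, 0, 0, 0]
0.325 [0, 0, 0, 0, 0, 0, 0, 0, 0, 0, 0, 0, 0, 0]
0.35 [0, 0, 0, 0, 0, 0, 0, 0, 0, 0, 0, 0, 0, 0]
0.375 [0, 0, 0, 0, 0, 0, 0, 0, 0, 0, 0, 0, 0, 0]
0.4 [0.138, 0, 0.147, 0.146, 0, 0, 0, 0, 0, 0, 0, 0, 0, 0]
0.425 [0.212, 0.212, 0.213, 0.212, 0.212, 0, 0, 0, 0, 0, 0, 0, 0, 0.02]
0.45 [0.248, 0.248, 0.247, 0.214, 0.214, 0.21, 0, 0, 0, 0, 0, 0, 0, 0]
0.475 [0.248, 0.248, 0.248, 0.212, 0.212, 0, 0, 0, 0, 0, 0, 0, 0, 0]
0.5 [0.248, 0.249, 0.248, 0.212, 0.213, 0.211, 0, 0.029, 0.038, 0.037, 0, 0, 0, 0]
0.525 [0.212, 0.212, 0.212, 0.213, 0.212, 0.211, 0, 0.035, 0.037, 0.039, 0.036, 0, 0, 0]
0.55 [0.212, 0.213, 0.212, 0.212, 0.212, 0.212, 0, 0.022, 0.034, 0.033, 0.023, 0, 0, 0]
0.575 [0.213, 0.213, 0.212, 0.213, 0.213, 0.209, 0, 0.021, 0.034, 0.033, 0.023, 0, 0, 0]
dish scene ((345.07000732421875, 337.07000732421875), 35.707366943359375) [[ 0.42854969 -0.19772183  0.01      ]]
```

send_rows --pt "131 -0.02 0.001 0 0" --pt "131 -0.034 0.0016 0 0" --pt "131 -0.034 0.0016 0 0" --pt "131 -0.034 0.0016 0 0" --pt "131 -0.034 0.0016 0 0" --pt "131 -0.034 0.0016 0 0" --pt "131 -0.034 0.0016 0 0" --pt "131 -0.034 0.0016 0 0" --pt "131 -0.034 0.0016 0 0" --pt "131 -0.026 0.0016 0 0" --pt "131 -0.02 0.001 0 0" --pt "131 0 0 0.03 0" --pt "131 0 0 0.03 0" --pt "131 0 0 0.03 0" --pt "131 0 0 0.03 0" --pt "131 0 0 0.02 0" --pt "131 0 0 0 0" --pt "131 0 0 0 0"

```text
time_s: 12.7
position: [0.4173, -0.2053, 0.1079]
tcp_rot: [[0.237, 0.972, -0.002], [0.972, -0.237, 0.002], [0.001, -0.003, -1.0]]
force: [-0.3, 0.5, -0.3]
opening: 0.49
grasp_force: 23.3
```

```bash
python3 - <<'E'
from h import *
import st
t=np.array([.4221,-.211,.02]);s=read_state();print((s['tcp_rot'].T@(t-s['position'])).round(4))
c=calibration('wrist');p,d=capture('wrist');q,_=capture('scene')
cv2.imwrite('pics/s5.png',np.hstack([cv2.resize(p,(400,300)),cv2.resize(q[240:390,270:470],(400,300))]))
E
```

```text
12.7 [ 0.4173 -0.2053  0.1079] yaw_y -13.69 z [-0.002  0.002 -1.   ] toring(tool) [ 0.2894 -0.0149 -0.0027] F [-0.34  0.52 -0.3 ] M [-0.1   0.07 -0.04] op 42.7 g 23.31081754535262 q [-40.   30.9 111.2   0.   38.  -26.3]
[-0.0045  0.0062  0.0878]
```

View pics/s5.png

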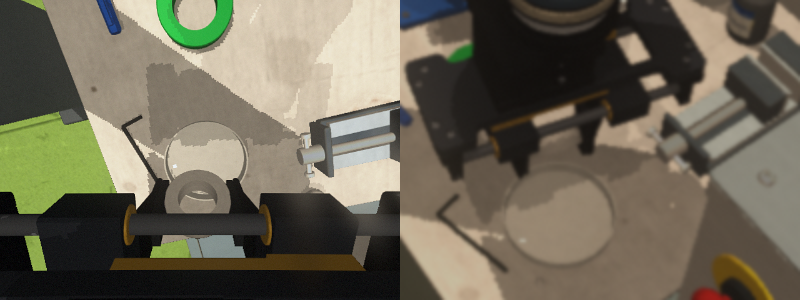

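The ring, still tilted, hangs above the dish. The dish shows at about (330,246) in the wrist picture and (349,347) in the scene. I'll cross-check its centre before lowering.

```bash
python3 - <<'E'
from h import *
s=read_state();R=s['tcp_rot']
for n,uv,z in(('wrist',[331,246],.008),('scene',[349,347],.008),('top',[431.5,271],.008)):
    P=plane(n,[uv],z)[0];print(n,P.round(4),(R.T@(P-s['position'])).round(4))
E
```

```text
wrist [ 0.4305 -0.2056  0.008 ] [0.0036 0.0112 0.1015]
scene [ 0.4237 -0.2151  0.008 ] [-0.0073  0.0068  0.1015]
top [ 0.4235 -0.2127  0.008 ] [-0.0049  0.0061  0.1015]
```

send_rows --pt "131 -0.001 0.007 0 0" --pt "131 0 0 0.02 0" --pt "131 0 0 0.02 0" --pt "131 0 0 0.02 0" --pt "131 0 0 0.012 0" --pt "131 0 0 0.006 0" --pt "131 0 0 0.003 0" --pt "131 0 0 0 0" --pt "131 0 0 0 0"

```text
time_s: 13.55
position: [0.4252, -0.209, 0.0284]
tcp_rot: [[0.237, 0.972, 0.002], [0.972, -0.237, -0.001], [-0.001, 0.002, -1.0]]
force: [0.4, 0.2, -1.1]
opening: 0.493
grasp_force: 23.3
```

send_rows --pt "131 0 0 0.001 0" --pt "131 0 0 0.001 0" --pt "131 0 0 0 0"

```text
time_s: 13.8
position: [0.4246, -0.2087, 0.026]
tcp_rot: [[0.237, 0.972, 0.001], [0.972, -0.237, -0.001], [-0.0, 0.001, -1.0]]
force: [0.7, -0.1, -0.7]
opening: 0.492
grasp_force: 23.3
```

send_rows --pt "131 0 0 0.002 0" --pt "131 0 0 0.001 0" --pt "131 0 0 0 0" --pt "131 0 0 0 0"

```text
time_s: 14.13
position: [0.4244, -0.2085, 0.0226]
tcp_rot: [[0.237, 0.972, 0.0], [0.972, -0.237, -0.0], [-0.0, 0.0, -1.0]]
force: [0.5, 0.2, 1.7]
opening: 0.488
grasp_force: 24.3
```

send_rows --pt "125 0 0 0 0" --pt "118 0 0 0 0" --pt "112 0 0 0 0" --pt "112 0 0 0 0" --pt "112 0 0 0 0" --pt "112 0 0 0 0" --pt "112 0 0 0 0" --pt "112 0 0 -0.005 0" --pt "112 0 0 -0.015 0" --pt "112 0 0 -0.03 0" --pt "112 0 0 -0.04 0" --pt "112 0 0 -0.04 0" --pt "112 0 0 -0.03 0" --pt "112 0 0 0 0" --pt "112 0 0 0 0" --pt "112 0 0 0 0"

```text
time_s: 15.47
position: [0.4232, -0.2075, 0.1819]
tcp_rot: [[0.237, 0.972, -0.002], [0.972, -0.237, 0.002], [0.001, -0.003, -1.0]]
force: [-0.4, 0.1, 0.0]
opening: 0.564
grasp_force: 0.0
```

```bash
python3 - <<'E'
from h import *
import st
c=calibration('wrist');p,d=capture('wrist');q,_=capture('scene')
cv2.imwrite('pics/s6.png',np.hstack([cv2.resize(p,(400,300)),cv2.resize(q[130:400,200:470],(300,300))]))
P=cloud('wrist',d,c);D=np.array([.4237,-.2127]);k=(np.hypot(*(P[...,:2]-D).transpose(2,0,1))<.045)&(P[...,2]>.010)&(P[...,2]<.05)
k&=np.hypot(*(P[...,:2]-D).transpose(2,0,1))<.04
print(k.sum(),P[k].mean(0).round(4),P[k].min(0).round(4),P[k].max(0).round(4))
E
```

```text
15.4667 [ 0.4232 -0.2075  0.1819] yaw_y -13.69 z [-0.002  0.002 -1.   ] toring(tool) [ 0.2901 -0.0209  0.0713] F [-0.41  0.1   0.01] M [-0.09  0.08 -0.01] op 49.1 g 0.0 q [-39.7  23.4 106.8  -0.   49.9 -26. ]
1433 [ 0.4233 -0.2179  0.0198] [ 0.4012 -0.2407  0.0101] [ 0.4449 -0.1964  0.0245]
```

View pics/s6.png

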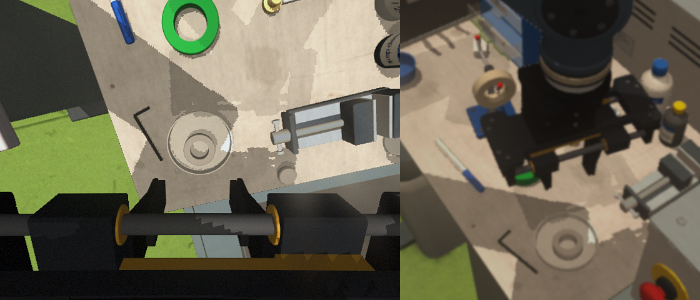

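The ring lies flat in the dish at (200,148), with its centre about 6 mm from the dish centre. The tape still hangs on its hook at (495,88), and the gripper is clear.

```bash
python3 -c "
from rig import *
print(hand_in())"
```

```text
the job is handed in; nothing more can be done
None
```

The setting ring came off its barbed hook, tilted about 35° and with only about 1–2 N on the wrist, and now lies flat in the white dish; the tape roll still hangs, and I handed the job in after about 15.5 s (no verdict was returned).

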